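# Put the reagents away in their fitted holders

### The job

Put each of the four loose reagent containers into the holder that fits it: the carton into the rectangular tray, lying along it, and the small vial, the squat bottle and the large bottle into the small, medium and large round dishes. Each must stand upright and flat on the floor of its holder, not on the rim, and none may be tipped over on the way.

Things in the scene. Friction and masses are not known exactly. Their poses are not given: they have to be found in the camera images.
- small_vial_center (a point): Smallest round container: an upright white screw-cap vial, 25 mm in diameter and 46 mm high, 20 g. The point is on its axis, half-way up (23 mm above its underside); z is up along its axis.
- squat_bottle_center (a point): Middle round container: an upright squat screw-cap bottle with a wide cap, 43 mm in diameter and 68 mm high, 70 g; the body is 43 mm wide to 50 mm up, the cap above it 39 mm. The point is on its axis, half-way up (34 mm above its underside); z is up along its axis.
- large_bottle_center (a point): Largest round container: an upright dark glass bottle with a narrow cap, 58 mm in diameter and 115 mm high, 200 g; the body narrows in a shoulder to a 34 mm wide cap that takes up the top 18 mm. The point is on its axis, half-way up (57.5 mm above its underside); z is up along its axis.
- carton_center (a point): A closed rectangular reagent carton standing on the bench: 45 mm along its x, 85 mm along its y, 71 mm high, 70 g, rigid; grasp it across the 45 mm. The point is at its middle, half-way up (35.5 mm above its underside); z is up.
- small_holder: The smallest of three round open holders: a shallow bare-aluminium dish with a flat light-grey floor, fixed to the bench. Origin at the centre of its underside on the bench; its floor is 3 mm above the origin and the top of its low rim 10 mm above it. Inner diameter 41 mm, outer 49 mm. For the vial.
- medium_holder: The middle of three round open holders: a shallow bare-aluminium dish with a flat light-grey floor, fixed to the bench. Origin at the centre of its underside on the bench; its floor is 3 mm above the origin and the top of its low rim 10 mm above it. Inner diameter 59 mm, outer 67 mm. For the squat bottle.
- large_holder: The largest of three round open holders: a shallow bare-aluminium dish with a flat light-grey floor, fixed to the bench. Origin at the centre of its underside on the bench; its floor is 3 mm above the origin and the top of its low rim 10 mm above it. Inner diameter 74 mm, outer 82 mm. For the large bottle.
- rect_holder: Rectangular open tray of bare aluminium with a flat light-grey floor, fixed to the bench, for the carton: inside 61 mm along its x and 101 mm along its y, outside 69 x 109 mm. Origin at the centre of its underside on the bench; its floor is 3 mm above the origin and the top of its low rim 10 mm above it. The carton goes in with its long side along the tray's long side, either way round.
There are look-alikes about, which are no part of the job. What is shaped like the medium_holder but green is not meant.

How it is judged (in metres and radians):
At the end, for the whole second after the job is handed in: Each container stands in its own holder: its centre within 12.5 mm of the holder's centre seen from above, its underside within 4 mm of the holder's floor, upright within 0.1 rad, at rest (under 0.03 m/s); the carton's long side within 0.25 rad of the tray's; all released (horizontal distance between small_vial_center and small_holder below 0.0125 m and z of small_vial_center in the frame of small_holder between 0.022 and 0.03 m and angle between each of small_vial_center, squat_bottle_center, large_bottle_center, carton_center's own z axis and vertical below 0.1 rad and linear speed of each of small_vial, squat_bottle, large_bottle, carton below 0.03 m/s and horizontal distance between squat_bottle_center and medium_holder below 0.0125 m and z of squat_bottle_center in the frame of medium_holder between 0.033 and 0.041 m and horizontal distance between large_bottle_center and large_holder below 0.0125 m and z of large_bottle_center in the frame of large_holder between 0.0565 and 0.0645 m and horizontal distance between carton_center and rect_holder below 0.0125 m and z of carton_center in the frame of rect_holder between 0.0345 and 0.0425 m and angle between the x axis of carton_center and the x axis of rect_holder, either way round below 0.25 rad); the robot touches nothing.
It fails at once if a container is tipped over (more than 0.8 rad from upright) (angle between any of small_vial_center, squat_bottle_center, large_bottle_center, carton_center's own z axis and vertical above 0.8 rad).
It also fails if it takes over 136 s, if anything falls off the work surface, if the arm or the gripper's body presses on something with over 40 N, if the wrist force passes 120 N, or if a joint passes its speed limit or range.

### The arm

A 7-joint arm with a two-finger parallel gripper is mounted at the origin on a cart in front of the work surface, level with it; the furniture and walls round the work are solid. World frame = base frame: x ahead of the robot, y to its left, z up, the work surface at z = 0. Lengths are in mm, angles in rad, forces in N, time in s.
With the tool pointing down it reaches from about 425 to 975 mm from the base axis. Payload 16.7 kg.
Tool frame: the origin (TCP) lies midway between the tips of the shut fingers; the grasp point (between the pads) lies 19 mm behind it; z points along the fingers, y is the line along which they close (so a half turn about z gives the same grasp; the last joint's range is limited). The gripper opens to 85 mm and grips with 20 to 120 N. Pads are 22 mm wide; open, the fingers measure 114 mm over their backs; the gripper's body (76 mm by 85 mm) begins 54 mm behind the grasp point. The pads swing forward as they close: fully open they stand 13 mm farther back than shut.
Start: joints at [-1.367, 0.426, 0.074, 1.606, -0.034, 1.111, -0.067], TCP at [233.234, 633.386, 231.302] pointing down, gripper open.
Joint ranges: [-2.85, 2.85], [-0.5, 2.14], [-1.23, 1.37], [0.21, 2.46], [-1.02, 4.16], [0.16, 2.05], [-2.73, 2.73]. Speed limits (rad/s): [1.89, 1.89, 2.39, 2.39, 3.01, 3.01, 3.01].

### API

Orientations are given as a unit quaternion [w, x, y, z].
In Python, from workcell import arm, get_image, calibration gives the robot as it stands. Calls block until the motion is done:
- arm.goto(position, orientation): joint-space move of the TCP to a pose.
- arm.servo_line(position, rotation=None, feed=150): straight line of the TCP; rotation=None keeps the orientation; feed is the mean speed in mm/s.
- arm.move_j(angles): joint-space move.
- arm.grip(opening, grip_force=None): finger opening in mm; grip_force is the grip in N (None keeps the last); returns when the fingers have stopped.
- arm.sleep(seconds).
- arm.inverse_kinematics(position, orientation): joint angles nearest the present ones, or None.
- arm.read_state(): the state.
- get_image(name): name is "side" or "top" or "wrist"; returns (picture, depth): 400x640x3 uint8, red, green, blue; 400x640 float32, mm along the optical axis (not along the pixel's ray), 0 where there is no reading.
- calibration(name): a dict with "fx", "fy", "cx", "cy" (pixels), "position" and "rotation" of the camera in the world. Camera axes: x right, y down, z forward; pixel columns grow to the right and rows downward; lengths in mm; the calibration is good to about 2 mm. A picture is of the moment at which its call begins: read the wrist's pose just before it. calibration takes no time and is no camera call; for the wrist camera it gives the pose at the moment of the call.
A pose or a line that the arm cannot do raises arm.PlanningError and nothing moves.
- arm.hand_in(): hands the job in; it is judged then, once.
The state is a dict: "time": time; "joint_positions": joint angles; "joint_velocities": joint speeds; "joint_torque": joint torques, N m; "tool_pos": TCP position; "tool_rot": TCP orientation; "contact_force": force on the tool from outside, world axes, zero at the start; "moment": the same for the moment, N m; "opening": finger opening in mm; "gripper_force": force on a finger pad.
Only numpy, scipy, OpenCV 4.12 (cv2) and the standard library are available. Lean on these libraries where they do the work, as an engineer would, in place of code of your own. Each camera call takes 0.05 s, during which the arm holds its last target. There are 200 camera calls.

## Working session

There is one attempt and no reset: what is moved stays moved. The work goes in short steps, each a Python script; the robot and the scene stay as the last script left them, time stands still between calls to the robot, and variables do not carry over. Pictures are saved under pics/ and viewed, at most 14 in all, crops included, and the job is handed in when it is done.

```bash
mkdir -p pics; ls; python3 - <<'E'
from workcell import arm,get_image,calibration
import cv2,numpy as np
for n in ("top","side"):
    p,d=get_image(n); cv2.imwrite(f"pics/{n}0.png",p[:,:,::-1]); np.savez(f"{n}0.npz",p=p,d=d); print(calibration(n))
print(arm.read_state())
E
```

```text
pics
{'fx': 513.8296812658302, 'fy': 513.8296812658302, 'cx': 321.9055276033675, 'cy': 196.61021081733068, 'position': array([ 281.63170922,   76.49037527, 1709.06348486]), 'rotation': array([ 0.04974524, -0.70327254,  0.70798257, -0.04115611])}
{'fx': 477.276079466218, 'fy': 477.276079466218, 'cx': 317.92954061020714, 'cy': 204.62744008675506, 'position': array([-436.27996812, -506.92886867, 1171.46149612]), 'rotation': array([-0.33560566,  0.81023444, -0.4460154 ,  0.17877154])}
{'time': 0.1, 'joint_positions': array([-1.36745937,  0.42667504,  0.07383706,  1.60649932, -0.03412215,
        1.11081407, -0.06708502]), 'joint_velocities': array([ 0.00047672, -0.00267146,  0.00155986, -0.00163441, -0.0013743 ,
       -0.00097645, -0.00064869]), 'joint_torque': array([ 9.01751861e-03, -9.51522231e+01,  3.77264902e+00, -4.64408863e+01,
        1.97741494e-02,  6.45876062e-03, -7.47161351e-06]), 'tool_pos': array([233.13942234, 633.08589211, 230.6956967 ]), 'tool_rot': array([-7.34288316e-05,  1.75509984e-01,  9.84477487e-01, -5.63888349e-04]), 'contact_force': array([-0.19194438,  0.35761056, -0.25090169]), 'moment': array([ 0.04824906, -0.0247643 ,  0.01892107]), 'gripper_force': 0.0, 'opening': 85.42843150977237}
```

View pics/top0.png

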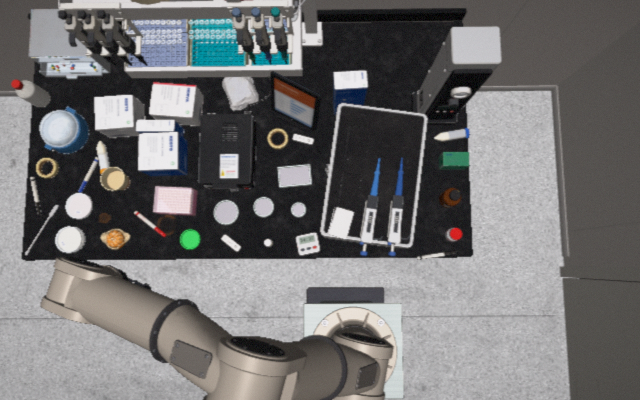

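View pics/side0.png

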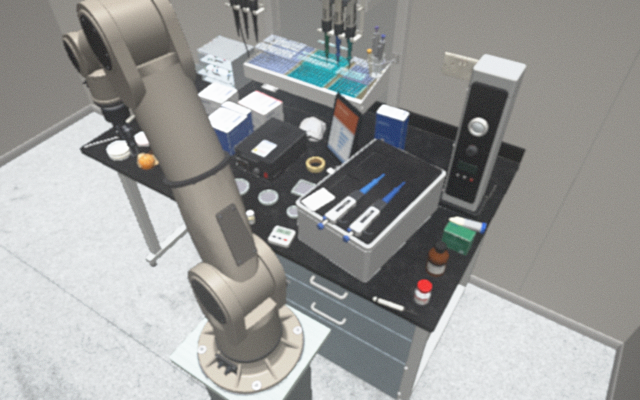

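The top view shows these candidates:
- **Holders:** bare dishes at (226,212), (263,206) and (298,209), and a rectangular tray at (294,176). The green disc at (190,239) is the excluded look-alike.
- **Vial:** white, at (268,242).
- **Squat bottle:** red cap, at (454,234).
- **Large bottle:** brown, at (452,197).
- **Carton:** green, at (455,160).

I'll confirm these in an enlarged crop.

```bash
cat > h.py <<'E'
import numpy as np,cv2
from scipy.spatial.transform import Rotation as R
def rot(q): return R.from_quat([q[1],q[2],q[3],q[0]]).as_matrix()
def px2w(c,u,v,d=None,z=None):
    "pixel -> world, at depth d or on the plane height z"
    ray=rot(c["rotation"])@np.array([(u-c["cx"])/c["fx"],(v-c["cy"])/c["fy"],1.])
    p=np.array(c["position"]); s=d if z is None else (z-p[2])/ray[2]
    return p+s*ray
def cloud(c,d):
    v,u=np.mgrid[:d.shape[0],:d.shape[1]]
    ray=np.stack([(u-c["cx"])/c["fx"],(v-c["cy"])/c["fy"],np.ones(u.shape)],-1)@rot(c["rotation"]).T
    w=ray*d[...,None]+c["position"]; w[d==0]=np.nan; return w
E
python3 - <<'E'
from h import *
from workcell import calibration
f=np.load("top0.npz");p=f["p"][:,:,::-1];d=f["d"];c=calibration("top")
a=cv2.resize(p[150:262,175:335],None,fx=4.8,fy=4.8,interpolation=cv2.INTER_CUBIC)
b=cv2.resize(p[140:262,410:485],None,fx=4.8,fy=4.8,interpolation=cv2.INTER_CUBIC)
cv2.imwrite("pics/a.png",a);cv2.imwrite("pics/b.png",b)
W=cloud(c,d)
for n,(u,v) in dict(L=(226,212),M=(263,206),S=(298,209),Rr=(294,176),vial=(268,242),squat=(454,234),big=(452,197),cart=(455,160),cyl1=(78,206),cyl2=(69,239),box=(380,225),green=(190,239),bench=(280,225),bench2=(440,215)).items():
    print(n,W[v,u].round(),px2w(c,u,v,z=3).round())
E
```

```text
L [453. 418.   1.] [453. 418.   3.]
M [473. 294.  -1.] [472. 294.   3.]
S [461. 176.   8.] [461. 177.   3.]
Rr [574. 190.  -1.] [573. 190.   3.]
vial [350. 271.  47.] [352. 276.   3.]
squat [ 371. -324.   68.] [ 374. -339.    3.]
big [ 483. -310.  117.] [ 498. -338.    3.]
cart [ 609. -334.   75.] [ 623. -352.    3.]
cyl1 [475. 910.  16.] [477. 916.   3.]
cyl2 [365. 926.  32.] [366. 941.   3.]
box [393. -78. 179.] [406. -96.   3.]
green [363. 534.   8.] [364. 536.   3.]
bench [408. 236.   9.] [408. 237.   3.]
bench2 [ 439. -297.   -4.] [ 438. -295.    3.]
```

View pics/a.png

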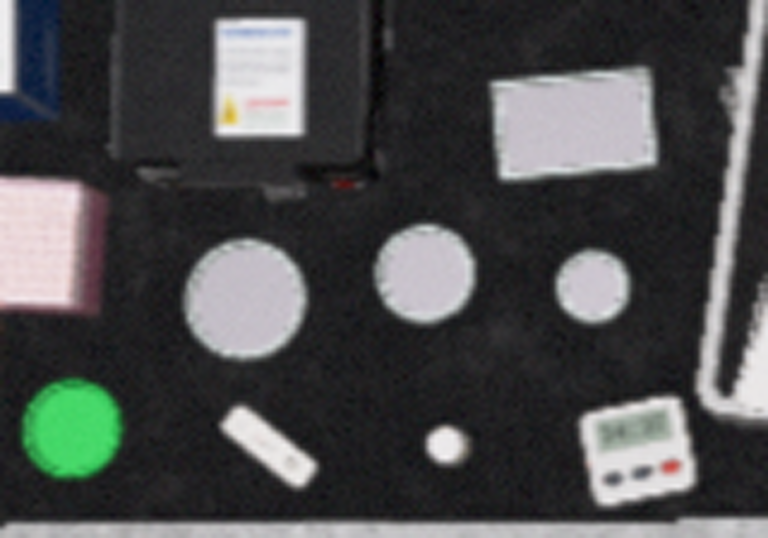

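View pics/b.png

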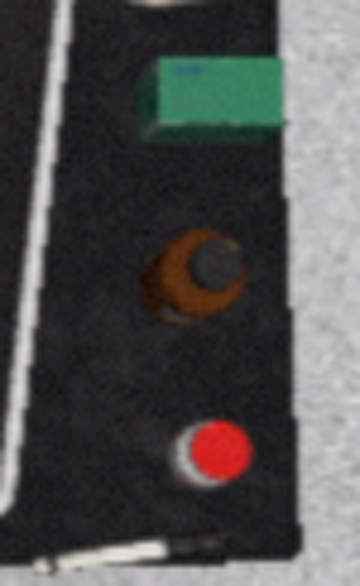

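The enlarged crops confirm the identities. The three bare dishes decrease in size from left to right, and the vial, red-capped squat bottle, brown bottle and green carton are all clear. Next I'll measure centres at known heights, the big bottle's profile, and reachability.

```bash
python3 - <<'E'
from h import *
from workcell import calibration,arm
import json
f=np.load("top0.npz");p=f["p"].astype(int);d=f["d"];c=calibration("top")
r,g,b=p[...,0],p[...,1],p[...,2]
light=(r>110)&(abs(r-g)<50); red=(r>150)&(g<90); green=(g>r*1.5)&(g>60)&(d>0)
dark=(r<95)&(abs(r-b)<25)&(r>35)
def seg(m,u,v,h=22):
    n,l=cv2.connectedComponents(m.astype(np.uint8)); k=l[v,u]; M=(l==k).astype(np.uint8)
    cn=max(cv2.findContours(M,0,2)[0],key=cv2.contourArea)
    return M,cn
out={}
for n,m,u,v,z,dia in [("L",light,226,212,10,82),("M",light,263,206,10,67),("S",light,298,209,10,49),("vial",light,268,242,46,25),("squat",red,455,233,68,39)]:
    M,cn=seg(m,u,v); vv,uu=np.nonzero(M); w=px2w(c,uu.mean(),vv.mean(),z=z)
    out[n]=w[:2].tolist(); print(n,w.round(1),"px",uu.mean().round(1),vv.mean().round(1),"dia",(np.sqrt(4*len(uu)/np.pi)*(c["position"][2]-z)/c["fx"]).round(1),dia)
for n,m,u,v,z in [("tray",light,294,176,10)]:
    M,cn=seg(m,u,v); rc=cv2.boxPoints(cv2.minAreaRect(cn)); w=np.array([px2w(c,*q,z=z) for q in rc]); print(n,w.round(1).tolist(),w.mean(0).round(1))
e1=lambda x,y,ox,oy:((x+.5)/4.8-.5+ox,(y+.5)/4.8-.5+oy)
w=np.array([px2w(c,*e1(x,y,410,140),z=71) for x,y in [(160,57),(283,57),(283,124),(156,124)]]);print("carton",w.round(1).tolist(),w.mean(0).round(1))
w=px2w(c,*e1(215,262,410,140),z=115);print("big cap",w.round(1))
# side view profile of big bottle
f=np.load("side0.npz");cs=calibration("side");W=cloud(cs,f["d"]);
s=W.reshape(-1,3);s=s[(abs(s[:,0]-w[0])<45)&(abs(s[:,1]-w[1])<45)&(s[:,2]>15)]
rr=np.hypot(*(s[:,:2]-w[:2]).T)
for z in range(15,125,8):
    k=(s[:,2]>=z)&(s[:,2]<z+8)
    if k.any(): print(z,k.sum(),rr[k].round(0).min(),np.median(rr[k]).round(1),"y-extent",np.ptp(s[k]@np.array([0.5,-.85,0])).round(0))
for q in ([0,1,0,0],[0,.70711,.70711,0]):
  for P in [(350,271,25),(371,-324,25),(483,-310,80),(615,-340,25),(350,271,300),(371,-324,400),(483,-310,400),(615,-340,400),(453,418,400),(461,176,400),(574,190,400),(500,0,400),(600,0,400)]:
    j=arm.inverse_kinematics(P,q); print(q[1],P,None if j is None else np.round(j,2).tolist())
E
```

```text
L [452.3 417.3  10. ] px 225.7 212.0 dia 82.8 82
M [469.5 292.5  10. ] px 263.1 206.6 dia 67.8 67
S [459.6 176.   10. ] px 298.1 209.3 dia 50.1 49
vial [349.  272.9  46. ] px 267.5 242.4 dia 26.3 25
squat [ 372.7 -328.3   68. ] px 455.5 233.5 dia 38.6 39
tray [[604.5, 248.0, 10.0], [613.9, 136.7, 10.0], [543.3, 130.5, 10.0], [534.0, 241.3, 10.0]] [573.9 189.1  10. ]
carton [[638.2, -297.5, 71.0], [637.5, -380.2, 71.0], [591.5, -378.3, 71.0], [592.2, -293.1, 71.0]] [ 614.9 -337.3   71. ]
big cap [ 492.4 -318.2  115. ]
15 29 28.0 32.1 y-extent 49.0
23 39 29.0 32.2 y-extent 51.0
31 35 28.0 32.1 y-extent 54.0
39 30 29.0 32.3 y-extent 51.0
47 34 29.0 32.1 y-extent 51.0
55 36 27.0 31.6 y-extent 53.0
63 44 28.0 31.5 y-extent 53.0
71 62 22.0 29.4 y-extent 53.0
79 86 16.0 23.9 y-extent 51.0
87 34 15.0 18.4 y-extent 37.0
95 19 16.0 18.9 y-extent 32.0
103 25 9.0 19.1 y-extent 33.0
111 83 1.0 12.1 y-extent 34.0
119 1 17.0 17.0 y-extent 0.0
1 (350, 271, 25) [-1.28, 0.44, 0.57, 2.3, -0.49, 0.52, -1.9]
1 (371, -324, 25) [-0.18, 0.71, 1.01, 2.2, -0.94, 0.76, -0.09]
1 (483, -310, 80) [-0.27, 0.7, 1.0
[... 844 characters left out ...]
1, 0.76, 0.84]
0.70711 (615, -340, 25) [-0.16, 0.91, 0.9, 1.71, -0.85, 0.96, 1.08]
0.70711 (350, 271, 300) [-1.24, -0.05, 0.42, 2.03, 0.02, 1.16, -0.83]
0.70711 (371, -324, 400) [-0.41, -0.07, 0.97, 1.8, 0.06, 1.38, 0.55]
0.70711 (483, -310, 400) [-0.38, 0.22, 1.02, 1.65, -0.19, 1.38, 0.67]
0.70711 (615, -340, 400) [-0.3, 0.72, 1.35, 1.35, -0.7, 1.6, 0.96]
0.70711 (453, 418, 400) [-1.2, 0.24, 0.43, 1.53, -0.1, 1.39, -0.75]
0.70711 (461, 176, 400) [-1.07, -0.02, 0.57, 1.79, 0.01, 1.37, -0.5]
0.70711 (574, 190, 400) [-0.93, 0.23, 0.62, 1.57, -0.13, 1.39, -0.29]
0.70711 (500, 0, 400) [-0.94, -0.02, 0.81, 1.79, 0.02, 1.37, -0.13]
0.70711 (600, 0, 400) [-0.77, 0.25, 0.84, 1.58, -0.19, 1.39, 0.08]
```

```bash
cat >> h.py <<'E'
from workcell import arm,get_image,calibration
def q(yaw):
    c,s=np.cos(yaw/2),np.sin(yaw/2); a=.70710678; return [0,c*a-s*a,c*a+s*a,0]
def rep(t):
    s=arm.read_state(); print(t,"t",round(s["time"],1),np.round(s["tool_pos"],1),"open",round(s["opening"],1),"gf",round(s["gripper_force"],1),"F",np.round(s["contact_force"],1))
def pick(xy,z,opening,hi,yaw=0,force=40,app=None):
    arm.goto([*xy,hi],q(yaw)); arm.grip(opening)
    arm.servo_line([*xy,z],feed=150); rep("down")
    arm.grip(0,force); rep("gripped")
    arm.servo_line([*xy,hi],feed=150); rep("lifted")
def place(xy,z,opening,hi,yaw=0):
    arm.goto([*xy,hi],q(yaw)); rep("above")
    arm.servo_line([*xy,z+40],feed=150); arm.servo_line([*xy,z],feed=40); rep("at floor")
    arm.grip(opening); arm.sleep(.2)
    arm.servo_line([*xy,z+100],feed=150); rep("clear")
E
python3 - <<'E'
from h import *
arm.goto([349,273,180],q(0)); p,d=get_image("wrist"); cv2.imwrite("pics/w1.png",p[:,:,::-1]); 
pick((349,273),15,50,180,force=30)
place((459.6,176),18.5,50,180)
p,d=get_image("top"); cv2.imwrite("pics/t1.png",p[:,:,::-1]); cv2.imwrite("pics/t1c.png",cv2.resize(p[150:262,175:335,::-1],None,fx=4.8,fy=4.8,interpolation=2))
E
```

```text
down t 3.5 [349.3 273.3  15.6] open 50.1 gf 0.0 F [-1.  -0.5  0.1]
gripped t 3.9 [349.3 273.4  15.7] open 22.9 gf 28.9 F [-1.  -0.5  9.4]
lifted t 5.1 [348.7 272.7 179.4] open 23.4 gf 29.4 F [-0.2 -0.6 -1.3]
above t 5.8 [459.5 175.4 179.3] open 22.8 gf 29.4 F [-0.6 -0.5 -0.1]
at floor t 7.9 [459.5 175.9  18.7] open 22.8 gf 30.1 F [-3.7 -1.4  9.4]
clear t 9.3 [459.2 176.  117.9] open 50.3 gf 0.0 F [-0.3 -0.5 -0.1]
```

View pics/w1.png

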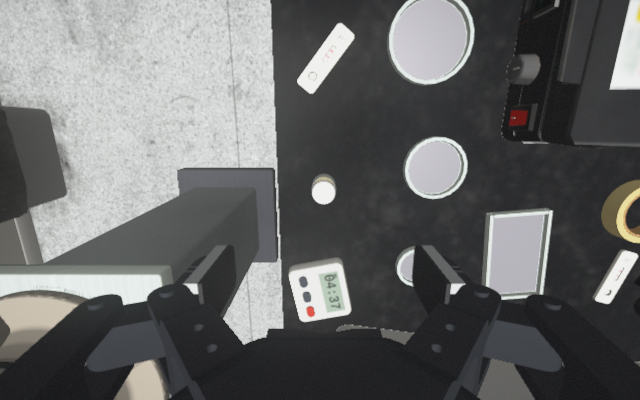

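The wrist view showed the vial at (322,190), with the bare small dish beside the timer. The grip held; now I'll check where the vial ended up.

```bash
python3 - <<'E'
from h import *
s=arm.read_state(); p0=s["tool_pos"]
p,d=get_image("wrist"); c=calibration("wrist"); cv2.imwrite("pics/w2.png",p[:,:,::-1])
W=cloud(c,d); m=(W[...,2]>35)&(W[...,2]<55)&(np.hypot(W[...,0]-459.6,W[...,1]-176)<40)
print(m.sum(),W[m].mean(0),np.ptp(W[m],axis=0), c["position"])
E
```

```text
784 [460.09390003 177.6311948   47.36890582] [23.76163907 23.39632812 15.45501131] [460.17541535 241.3322909  259.84990627]
```

View pics/w2.png

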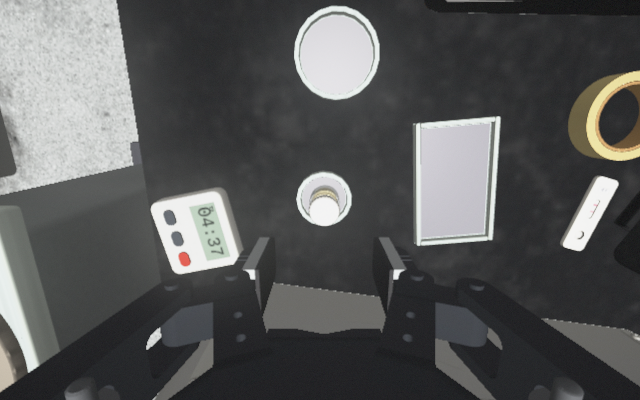

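View pics/t1c.png

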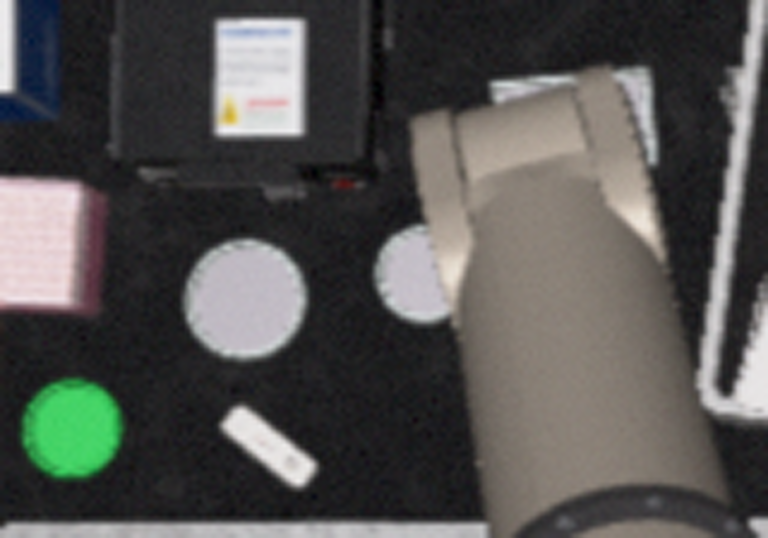

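The vial stands at (323,208), inside the small dish at (324,198), upright and near its centre. Next is the squat bottle, with a look from above before I go down.

```bash
python3 - <<'E'
from h import *
arm.servo_line([459.6,176,340],feed=250)
xy=(372.7,-328.3)
arm.goto([*xy,340],q(0)); arm.grip(68); arm.servo_line([*xy,200],feed=250)
p,d=get_image("wrist"); c=calibration("wrist"); cv2.imwrite("pics/w3.png",p[:,:,::-1])
W=cloud(c,d)
for n,o,z in (("squat",xy,62),):
    m=(W[...,2]>z)&(np.hypot(W[...,0]-o[0],W[...,1]-o[1])<40); print(n,m.sum(),W[m].mean(0).round(1),np.ptp(W[m],axis=0).round(1))
rep("hover")
E
```

```text
Traceback (most recent call last):
workcell.PlanningError: the arm cannot follow that straight line within its joint ranges
```

```bash
python3 - <<'E'
from h import *
rep("now"); print(np.round(arm.read_state()["joint_positions"],2))
xy=(372.7,-328.3)
for yaw in (0,.6,-.6,1.57,-1.57):
  for z in (340,300,250,200,100,20):
    j=arm.inverse_kinematics([*xy,z],q(yaw)); print(yaw,z,None if j is None else np.round(j,2).tolist())
E
```

```text
now t 12.6 [ 372.9 -328.1  340.1] open 68.3 gf 0.0 F [ 0.4 -1.  -0.5]
[-1.03 -0.44  1.3   1.9   0.43  1.39  0.16]
0 340 [-1.03, -0.44, 1.3, 1.9, 0.43, 1.39, 0.16]
0 300 [-1.08, -0.47, 1.37, 1.96, 0.47, 1.32, 0.13]
0 250 [-0.32, 0.16, 1.03, 2.02, -0.16, 1.05, 0.78]
0 200 [-0.28, 0.27, 1.03, 2.07, -0.28, 0.95, 0.91]
0 100 [-0.08, 0.42, 0.83, 2.15, -0.46, 0.75, 1.05]
0 20 [0.08, 0.54, 0.63, 2.19, -0.58, 0.59, 1.15]
0.6 340 [-0.01, 0.02, 0.62, 1.88, -0.01, 1.24, 1.22]
0.6 300 [0.0, 0.06, 0.63, 1.94, -0.04, 1.16, 1.24]
0.6 250 [0.02, 0.12, 0.63, 2.0, -0.08, 1.05, 1.29]
0.6 200 [0.03, 0.19, 0.63, 2.06, -0.14, 0.93, 1.34]
0.6 100 [0.21, 0.33, 0.45, 2.14, -0.22, 0.71, 1.41]
0.6 20 [0.38, 0.46, 0.26, 2.17, -0.23, 0.53, 1.41]
-0.6 340 [-0.97, -0.3, 1.37, 1.9, 0.3, 1.32, -0.29]
-0.6 300 [-0.54, 0.11, 1.24, 1.95, -0.11, 1.15, 0.15]
-0.6 250 [-0.47, 0.24, 1.25, 2.02, -0.26, 1.06, 0.3]
-0.6 200 [-0.28, 0.27, 1.03, 2.07, -0.28, 0.95, 0.31]
-0.6 100 [-0.08, 0.42, 0.83, 2.15, -0.46, 0.75, 0.45]
-0.6 20 [0.08, 0.54, 0.63, 2.19, -0.58, 0.59, 0.55]
1.57 340 [0.88, 0.06, -0.3, 1.84, 0.02, 1.25, 2.14]
1.57 300 [0.87, 0.09, -0.3, 1.89, 0.03, 1.16, 2.14]
1.57 250 [0.87, 0.13, -0.3, 1.96, 0.04, 1.06, 2.12]
1.57 200 [0.86, 0.19, -0.3, 2.02, 0.07, 0.95, 2.1]
1.57 100 [0.85, 0.32, -0.3, 2.1, 0.14, 0.73, 2.03]
1.57 20 [0.84, 0.46, -0.3, 2.14, 0.25, 0.57, 1.94]
-1.57 340 [-0.58, 0.01, 1.21, 1.9, -0.01, 1.24, -0.93]
-1.57 300 [-0.54, 0.11, 1.24, 1.95, -0.11, 1.15, -0.82]
-1.57 250 [-0.47, 0.24, 1.25, 2.02, -0.26, 1.06, -0.67]
-1.57 200 [-0.28, 0.27, 1.03, 2.07, -0.28, 0.95, -0.66]
-1.57 100 [-0.08, 0.42, 0.83, 2.15, -0.46, 0.75, -0.52]
-1.57 20 [0.08, 0.54, 0.63, 2.19, -0.58, 0.59, -0.42]
```

```bash
python3 - <<'E'
from h import *
xy=(372.7,-328.3)
arm.goto([*xy,340],q(.6)); arm.goto([*xy,340],q(0)); arm.servo_line([*xy,200],feed=250)
p,d=get_image("wrist"); c=calibration("wrist"); cv2.imwrite("pics/w3.png",p[:,:,::-1])
W=cloud(c,d)
m=(W[...,2]>62)&(W[...,2]<90)&(np.hypot(W[...,0]-xy[0],W[...,1]-xy[1])<40); print(m.sum(),W[m].mean(0).round(1),np.ptp(W[m],axis=0).round(1))
rep("hover"); print(np.round(arm.read_state()["joint_positions"],2))
E
```

```text
1201 [ 372.8 -328.8   67.6] [37.7 37.8  7.8]
hover t 15.5 [ 373.4 -328.9  201.4] open 68.0 gf 0.0 F [-0.  -0.5  0.4]
[ 0.03  0.19  0.63  2.06 -0.14  0.94  0.74]
```

View pics/w3.png

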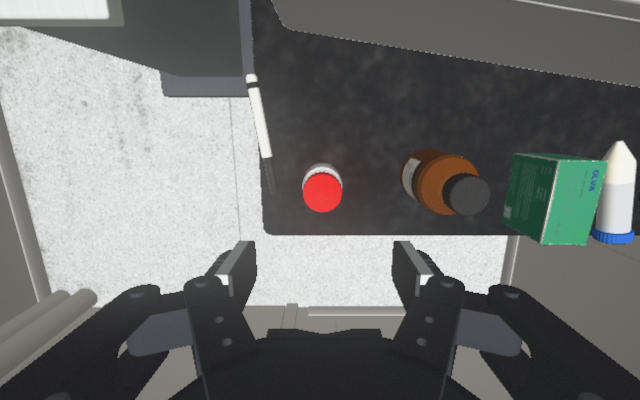

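The wrist view shows the red cap at (322,191), with depth giving (372.8,-328.8), which agrees with the top camera. The brown bottle and carton are at (455,190) and (555,200), with a tube right behind the carton at (615,190). Picking the squat bottle now.

```bash
python3 - <<'E'
from h import *
xy=(372.8,-328.6)
arm.servo_line([*xy,20],feed=150); rep("down")
arm.grip(0,45); rep("gripped")
arm.servo_line([*xy,340],feed=180); rep("lifted")
arm.goto([469.5,292.5,340],q(0)); print(np.round(arm.read_state()["joint_positions"],2))
place((469.5,292.5),23.5,68,340)
p,d=get_image("wrist"); c=calibration("wrist"); W=cloud(c,d)
m=(W[...,2]>64)&(W[...,2]<80)&(np.hypot(W[...,0]-469.5,W[...,1]-292.5)<35); print(m.sum(),W[m].mean(0).round(1),np.ptp(W[m],axis=0).round(1))
E
```

```text
down t 16.8 [ 373.2 -328.9   20.7] open 68.1 gf 0.0 F [0.5 0.6 1. ]
gripped t 17.2 [ 373.2 -328.7   20.8] open 40.5 gf 43.4 F [-2.9  3.7 15.3]
lifted t 19.1 [ 372.5 -328.4  339.4] open 41.0 gf 45.4 F [ 0.  -0.6 -1.3]
[-0.58  0.15 -0.11  1.74  0.02  1.26 -0.69]
above t 21.6 [469.7 292.1 340.1] open 40.6 gf 45.4 F [-0.4  1.1 -0.9]
at floor t 24.8 [469.3 292.4  23.9] open 40.6 gf 46.6 F [-5.9 -2.9 12.2]
clear t 26.2 [469.1 292.2 122.8] open 67.9 gf 0.0 F [-0.7  0.1 -0.2]
2266 [470.3 292.6  69.8] [38.1 37.7  7.8]
```

The squat bottle is centred in its dish. Large bottle next.

```bash
python3 - <<'E'
from h import *
arm.servo_line([469.5,292.5,380],feed=250)
xy=(492.4,-318.2)
arm.goto([*xy,380],q(0)); print(np.round(arm.read_state()["joint_positions"],2)); arm.grip(68)
try: arm.servo_line([*xy,240],feed=250)
except arm.PlanningError as e: print(e); arm.goto([*xy,380],q(.6)); arm.goto([*xy,380],q(0)); arm.servo_line([*xy,240],feed=250)
p,d=get_image("wrist"); c=calibration("wrist"); W=cloud(c,d); cv2.imwrite("pics/w4.png",p[:,:,::-1])
m=(W[...,2]>106)&(W[...,2]<130)&(np.hypot(W[...,0]-xy[0],W[...,1]-xy[1])<35); print("cap",m.sum(),W[m].mean(0).round(1),np.ptp(W[m],axis=0).round(1))
m=(W[...,2]>67)&(W[...,2]<90)&(np.hypot(W[...,0]-615,W[...,1]+337)<60); print("carton",m.sum(),W[m].mean(0).round(1),np.ptp(W[m],axis=0).round(1))
if m.any():
    r=cv2.minAreaRect(W[m][:,:2].astype(np.float32)); print(r)
m=(W[...,2]>8)&(W[...,0]>645)&(W[...,0]<720)&(abs(W[...,1]+330)<80); print("tube",m.sum(),np.nanpercentile(W[m],[2,50,98],axis=0).round(0) if m.any() else "")
rep("hover"); print(np.round(arm.read_state()["joint_positions"],2))
E
```

```text
[ 0.    0.19  0.55  1.64 -0.1   1.34  0.57]
cap 966 [ 491.6 -319.5  114.6] [33.6 32.2 10.3]
carton 3058 [ 614.5 -337.9   70.3] [46.8 85.7  6.1]
((615.1082153320312, -339.95916748046875), (85.34619140625, 46.63307571411133), 88.69393920898438)
tube 2192 [[ 688. -394.   13.]
 [ 700. -341.   28.]
 [ 718. -288.   35.]]
hover t 30.5 [ 493.1 -318.8  241.7] open 67.9 gf 0.0 F [-0.8  0.1  0.2]
[ 0.04  0.3   0.53  1.82 -0.17  1.06  0.63]
```

View pics/w4.png

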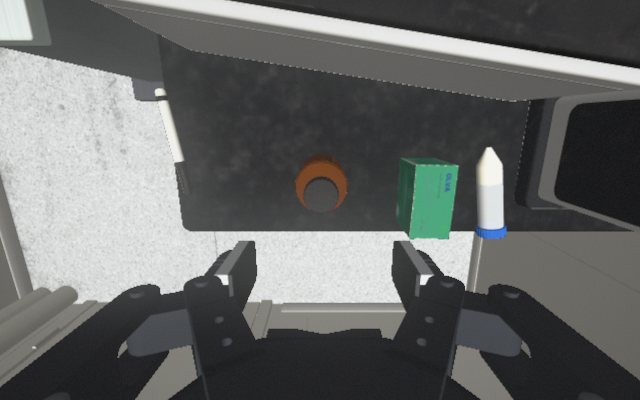

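The cap is at (321,193), about (492,-319), and the tube behind the carton starts at x≈688, so there is room for the finger. Gripping the bottle by its cap.

```bash
python3 - <<'E'
from h import *
xy=(492,-318.8); t=(452.3,417.3)
arm.servo_line([*xy,89],feed=150); rep("down")
arm.grip(0,60); rep("gripped")
arm.servo_line([*xy,150],feed=60); arm.servo_line([*xy,360],feed=180); rep("lifted")
arm.goto([*t,360],q(0)); print(np.round(arm.read_state()["joint_positions"],2))
arm.sleep(.3); place(t,92.5,60,360)
p,d=get_image("wrist"); c=calibration("wrist"); W=cloud(c,d)
m=(W[...,2]>108)&(W[...,2]<130)&(np.hypot(W[...,0]-t[0],W[...,1]-t[1])<35); print(m.sum(),W[m].mean(0).round(1),np.ptp(W[m],axis=0).round(1))
cv2.imwrite("pics/w5.png",p[:,:,::-1])
E
```

```text
down t 31.7 [ 492.4 -319.1   89.8] open 68.1 gf 0.0 F [-0.4  0.9 -0.2]
gripped t 32.1 [ 492.2 -319.1   89.8] open 31.7 gf 54.3 F [-3.9  1.1 10. ]
lifted t 34.6 [ 491.7 -318.6  359. ] open 31.6 gf 54.3 F [ 0.2  0.7 -1.5]
[-0.78  0.25 -0.09  1.57  0.02  1.32 -0.87]
above t 37.8 [452.3 417.3 360. ] open 31.3 gf 54.3 F [ 0.1  0.2 -1. ]
at floor t 40.6 [452.3 417.5  92.9] open 31.6 gf 55.6 F [-1.9 -2.   5.7]
clear t 42.0 [452.  416.9 191.6] open 60.1 gf 0.0 F [ 0.2  0.3 -0.2]
1437 [452.2 417.  116.7] [33.5 32.9 11. ]
```

View pics/w5.png

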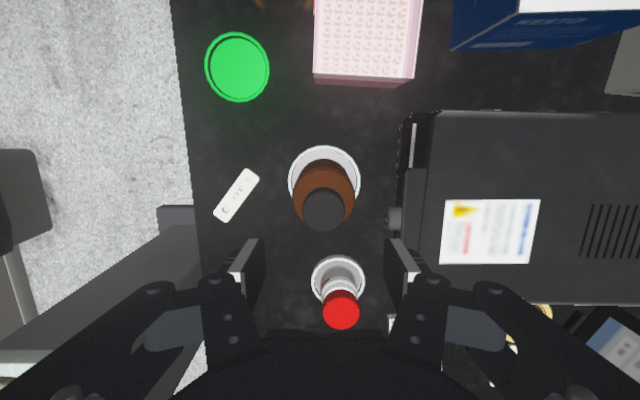

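The large bottle stands in its dish at (323,190). Carton last, with the tray yawed about +0.084 rad.

```bash
python3 - <<'E'
from h import *
xy=(615,-338); t=(573.9,189.1); Y=.084
arm.servo_line([452.3,417.3,340],feed=250)
arm.goto([*xy,340],q(-.01)); print(np.round(arm.read_state()["joint_positions"],2)); arm.grip(68)
try: arm.servo_line([*xy,200],feed=250)
except arm.PlanningError as e: print(e); arm.goto([*xy,340],q(.6)); arm.goto([*xy,340],q(-.01)); arm.servo_line([*xy,200],feed=250)
arm.servo_line([*xy,28],feed=130); rep("down")
arm.grip(0,50); rep("gripped")
arm.servo_line([*xy,340],feed=180); rep("lifted")
arm.goto([*t,340],q(Y)); print(np.round(arm.read_state()["joint_positions"],2))
place(t,31.5,68,340,Y)
arm.servo_line([*t,300],feed=250)
p,d=get_image("wrist"); c=calibration("wrist"); W=cloud(c,d)
m=(W[...,2]>68)&(W[...,2]<85)&(np.hypot(W[...,0]-t[0],W[...,1]-t[1])<60); print(m.sum(),W[m].mean(0).round(1),cv2.minAreaRect(W[m][:,:2].astype(np.float32)))
cv2.imwrite("pics/w6.png",p[:,:,::-1])
E
```

```text
[ 0.    0.45  0.61  1.43 -0.26  1.34  0.61]
down t 47.9 [ 615.4 -338.3   28.9] open 67.9 gf 0.0 F [-1.   0.4  0.1]
gripped t 48.3 [ 615.4 -338.2   28.7] open 44.8 gf 51.8 F [-0.4  1.1  6.6]
lifted t 50.1 [ 614.8 -337.8  339.1] open 44.4 gf 51.1 F [ 0.9 -0.3 -0.6]
[-0.86  0.25  0.54  1.66 -0.13  1.27 -0.21]
above t 52.3 [574.1 188.5 340. ] open 44.5 gf 51.1 F [-0.2 -1.4 -1.1]
at floor t 55.4 [573.7 189.   31.7] open 44.8 gf 52.1 F [-4.8 -0.6  6.8]
clear t 56.8 [573.4 189.1 130.8] open 67.9 gf 0.0 F [ 0.2  0.6 -0.6]
2337 [574.5 188.6  72.3] ((574.7554321289062, 186.9745635986328), (45.11182403564453, 83.96363830566406), 5.224415302276611)
```

View pics/w6.png

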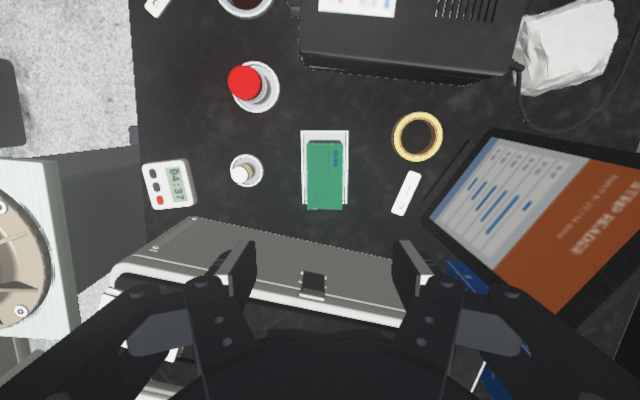

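The carton lies along the tray at (325,175), and the vial and squat bottle are in their dishes. I'll do one last check from above with the arm clear, then hand in.

```bash
python3 - <<'E'
from h import *
arm.goto([573.9,189.1,380],q(0)); arm.goto([560,-200,380],q(0)); rep("aside")
p,d=get_image("top"); cv2.imwrite("pics/t2.png",cv2.resize(p[150:262,175:335,::-1],None,fx=4.8,fy=4.8,interpolation=2))
E
```

```text
aside t 59.5 [ 560.6 -198.6  379.6] open 68.1 gf 0.0 F [0.5 0.1 0.1]
```

View pics/t2.png

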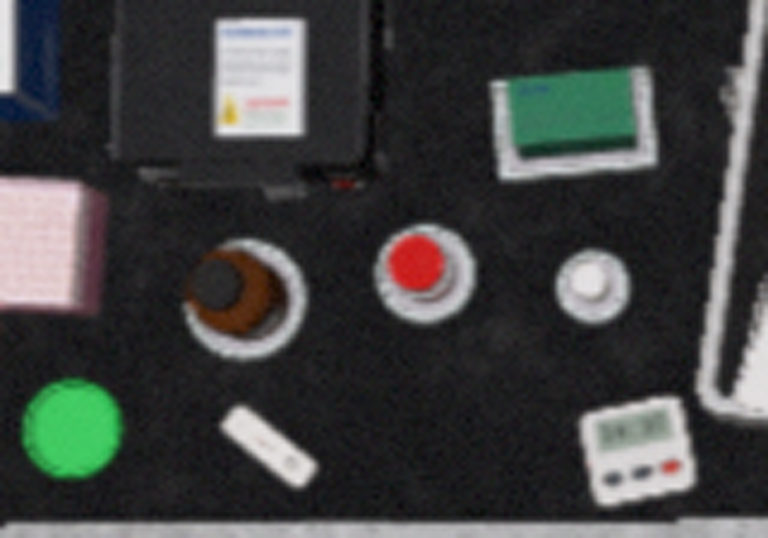

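All four stand in their holders: the carton at (572,112), the brown bottle at (235,290), the red cap at (416,263) and the vial at (588,282).

```bash
python3 -c "
from workcell import arm
print(arm.hand_in())"
```

```text
the job is handed in; nothing more can be done
None
```

I handed the job in at about 60 s of the 136 s limit: the final pictures show all four containers upright and released in their own holders, each within about 2 mm of centre, but the hand-in returned no verdict.

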